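# Clear the beam and hold the cuvette in the photometer's light path

## Task

A dropper bottle was left standing in the open gap of the photometer bench and blocks its beam: first lift it out and stand it upright on the bare desk. Then take the oblong cuvette (the longer and taller of the two cells) from the cuvette stand, touching only its two frosted faces and never its clear windows, and hold it upright in the gap so that the beam from lens to lens passes squarely through the middle of both windows, clear of the bench. Finish while still holding it there, motionless in the gripper; leave the short cell in its slot and the petri dish and the timer where they are.

Things in the scene. Friction and masses are not known exactly. Their poses are not given: they have to be found in the camera images.
- light_path (a point): Middle of the bench's open gap, on the beam axis, 78 mm above the desk and 58 mm above the base. y runs along the beam from lens to lens, x level across it, z up. The dark round lens tubes (28 mm thick near the gap, 34 mm by the housings) end 50 mm either side of this point; beyond 71 mm stand the white housings. The gap is open above and to both sides (x).
- bottle_centre (a point): Centre (34 mm above the underside) of the loose dropper bottle standing on the bench's base in the gap: white round body 24 mm in diameter and 46 mm tall with a narrower blue cap (15 mm in diameter) to 68 mm height, 30 g; z is up its axis. Standing on the desk this point is 34 mm above the desk.
- dropper_bottle: The same dropper bottle; origin at the centre of its underside.
- cuvette_centre (a point): Centre of the loose oblong glass cuvette, 20 mm (its x) x 30 mm (y) x 60 mm tall (z) plus a white stopper 4 mm higher; about 60 g. 30 mm above its underside. The matt frosted faces are the broad ones (29 mm wide), facing along its x, 20 mm apart: grip here, closing along x. The clear windows face along y, 30 mm apart. A half turn about z makes no difference.
- cuvette: The same cuvette; origin at the centre of its underside.
- cuvette_frosted_1: Frosted face on the cuvette's -x side, a plate 3 mm thick; origin at its centre.
- cuvette_frosted_2: Frosted face on the cuvette's +x side, a plate 3 mm thick; origin at its centre.
- cuvette_window_1: Clear window on the cuvette's -y side, 14 mm wide, set 3 mm back from the frosted faces and standing 0.5 mm proud of their ends; origin at its centre. Not to be touched.
- cuvette_window_2: Clear window on the cuvette's +y side, like the other. Not to be touched.
- short_cell_centre (a point): Centre of the other, square glass cell, 20 x 20 mm and 45 mm tall (plus stopper 4 mm), standing in the other slot of the stand. It stays there. Origin 22.5 mm above its underside.
- cuvette_stand: Fixed grey stand, 60 mm (x) x 135 mm (y) x 10 mm tall; origin at the centre of its underside. Two equal slots at y = -32.5 and +32.5 mm, each 25 mm (x) x 35 mm (y), 8 mm deep (floor 2 mm above the desk); the cells stand loosely in them and rise 52 and 37 mm above the stand, without stoppers. Which cell is in which slot varies.
- photometer: The fixed photometer bench: aluminium base 60 x 240 x 20 mm with a white housing (56 x 46 mm, top 106 mm above the desk) at each end; origin at the centre of its underside, axes as at light_path.
- petri_dish: Bystander: loose closed petri dish, 63 mm in diameter, 16 mm tall, near the front left; origin at the centre of its underside. Left of it a tall fixed analyser cabinet fills the desk (y over 0.32, x over 0.3, higher than the arm works): swing round its corner.
- timer: Bystander: loose timer 66 x 66 x 19 mm, behind the cuvette stand; origin at the centre of its underside.

How it is judged:
By the outcome, as a careful person would: the job done as asked, in the order asked, and still so for the second after the job is handed in, while the arm keeps its last pose, push and grip.
It also fails if it takes over 58 s, if anything falls off the work surface, if the arm or the gripper's body presses on something with over 40 N, if the wrist force passes 120 N, or if a joint passes its speed limit or range.

## Robot

A 6-joint arm with a two-finger parallel gripper is mounted at the origin on a cart in front of the work surface, level with it; the furniture and walls round the work are solid. World frame = base frame: x ahead of the robot, y to its left, z up, the work surface at z = 0. Lengths are in m, angles in rad, forces in N, time in s.
With the tool pointing down it reaches from about 0.15 to 0.775 m from the base axis. Payload 6.1 kg.
Tool frame: the origin (TCP) lies midway between the tips of the shut fingers; the grasp point (between the pads) lies 19 mm behind it (ctrl.grasp_offset is the z of the grasp point in the tool frame, in m); z points along the fingers, y is the direction in which the jaws open and shut (so a half turn about z gives the same grasp; the last joint's range is limited). The gripper opens to 85 mm and grips with 20 to 120 N. Pads are 22 mm wide; open, the fingers measure 114 mm over their backs; the gripper's body (76 mm by 85 mm) begins 54 mm behind the grasp point. The pads swing forward as they close: fully open they stand 13 mm farther back than shut.
Start: joints at [1.197, 0.126, -0.04, 1.405, 0, 1.571], TCP at [0.192, 0.489, 0.231] pointing down, gripper open.
Joint ranges: [-2.72, 2.72], [-0.95, 1.95], [-1.27, 1.35], [-1.78, 2.02], [-1.46, 1.47], [-3.14, 3.14]. Speed limits (rad/s): [2.39, 2.39, 3.01, 3.14, 3.14, 3.14].

## Interface

Orientations are given as a rotation vector (axis times angle).
In Python, from bench import ctrl, solve_ik, viewer, ticket, nets gives the robot as it stands. The module is installed in compiled form; this text tells all that it offers. Calls block until the motion is done:
- ctrl.goto(position, orientation): joint-space move of the TCP to a pose.
- ctrl.move_l(position, feed=0.15, rotation=None): straight line of the TCP; rotation=None keeps the orientation; feed is the mean speed in m/s.
- ctrl.goto_joints(angles): joint-space move.
- ctrl.set_gripper(opening, newtons=None): opening from 0.0 (shut) to 1.0 (fully open); newtons is the grip in N (None keeps the last); returns when the fingers have stopped.
- ctrl.dwell(seconds).
- solve_ik(position, orientation): joint angles nearest the present ones, or None.
- viewer.grab_frame(name): name is "scene" or "top"; returns the picture (384x512x3 uint8, red, green, blue); there is no depth.
- viewer.camera_params(name): a dict with "vertical_fov" (degrees; the focal length in pixels is half the picture's height over the tangent of half this angle, whatever the lens; pixels are square), "cx", "cy" (the principal point, pixels), "T" (4x4, takes a point from camera to world coordinates). Camera axes: x right, y down, z forward; pixel columns grow to the right and rows downward; lengths in m; the calibration is good to about 2 mm. A picture is of the moment at which its call begins. camera_params takes no time and is no camera call.
A pose or a line that the arm cannot do raises ctrl.PlanningError and nothing moves.
- ticket.hand_in(): hands the job in, once; it reports no verdict.
Trained networks look in the newest picture that a camera, given by its name, has taken for a name from the list of things; names that differ only in an ending like _2 or _b are one class to them, and where a whole thing is asked for, a point or a joint stands for the part that bears it (a point fixed in the world has none). Each returns a list of dicts, best first, with "conf" (0 to 1); they miss things now and then, are a little off and sometimes report something else, mostly with a low value. They report only what shows in the picture. A call takes as long as a camera call.
- nets.look_for(camera, target): "position" ([x, y, z] in m, in world coordinates, good to about 4 mm: the middle of the surface that is visible of it).
- nets.mark_of(camera, target): "position" ([x, y, z] in m, in world coordinates, good to about 4 mm: a listed point, or the origin of a listed thing).
Readings, each from a call of its own:
- ctrl.current_clock(): time.
- ctrl.current_q(): joint angles.
- ctrl.current_joint_vel(): joint speeds.
- ctrl.current_effort(): joint torques, N m.
- ctrl.current_ee_pos(): TCP position.
- ctrl.current_eef_rot(): TCP orientation.
- ctrl.current_force(): force on the tool from outside, world axes, zero at the start.
- ctrl.current_wrist_torque(): the same for the moment, N m.
- ctrl.current_finger_gap(): opening from 0.0 (shut) to 1.0 (fully open).
Only numpy, scipy, OpenCV 4.12 (cv2) and the standard library are available. Lean on these libraries where they do the work, as an engineer would, in place of code of your own. Each camera call takes 0.05 s, during which the arm holds its last target. There are 200 camera calls.

## Working session

There is one attempt and no reset: what is moved stays moved. The work goes in short steps, each a Python script; the robot and the scene stay as the last script left them, time stands still between calls to the robot, and variables do not carry over. Pictures are saved under pics/ and viewed, about 8 in all and at most 12, crops included, and the job is handed in when it is done.

```bash
mkdir -p pics
cat > h.py <<'E'
import numpy as np, cv2
from bench import ctrl, solve_ik, viewer, ticket, nets
def cam(n):
    p=viewer.camera_params(n); T=np.array(p["T"]); f=192/np.tan(np.radians(p["vertical_fov"])/2)
    return f,p["cx"],p["cy"],T
def proj(n,P):
    f,cx,cy,T=cam(n); q=(np.linalg.inv(T)@np.append(P,1))[:3]; return np.array([cx+f*q[0]/q[2],cy+f*q[1]/q[2]])
def ray(n,u,v,z):
    f,cx,cy,T=cam(n); d=T[:3,:3]@np.array([(u-cx)/f,(v-cy)/f,1]); o=T[:3,3]; return o+d*(z-o[2])/d[2]
def save(n,fn,crop=None,k=1):
    im=viewer.grab_frame(n)[:,:,::-1]
    if crop: u0,v0,u1,v1=crop; im=im[v0:v1,u0:u1]
    im=cv2.resize(np.ascontiguousarray(im),None,fx=k,fy=k,interpolation=cv2.INTER_CUBIC); cv2.imwrite("pics/"+fn,im)
E
python3 - <<'E'
from h import *
np.set_printoptions(precision=4,suppress=True)
save("scene","a.png",k=1.5);save("top","b.png",k=1.5)
for n in("scene","top"):
    print(n,cam(n)[:3]);print(cam(n)[3])
    for t in["light_path","bottle_centre","cuvette_centre","cuvette_frosted_1","cuvette_window_1","short_cell_centre","cuvette_stand","photometer","petri_dish","timer"]:
        print(t,[(np.round(d["position"],4).tolist(),round(d["conf"],2)) for d in nets.mark_of(n,t)[:3]])
print(ctrl.current_clock(),ctrl.current_eef_rot(),ctrl.grasp_offset)
E
```

```text
scene (np.float64(462.8022985713106), 261.3979785120975, 187.3681517210093)
[[ 0.829  -0.3818  0.4086  0.148 ]
 [-0.559  -0.5866  0.586  -0.6347]
 [ 0.0159 -0.7143 -0.6997  0.8491]
 [ 0.      0.      0.      1.    ]]
light_path [([0.5983, 0.0933, 0.0806], 0.83)]
bottle_centre [([0.5989, 0.099, 0.0524], 0.47)]
cuvette_centre [([0.5457, -0.2168, 0.0331], 0.7), ([0.5437, -0.2161, 0.0031], 0.57)]
cuvette_frosted_1 [([0.5427, -0.2276, 0.0329], 0.76), ([0.5431, -0.2045, 0.0311], 0.57)]
cuvette_window_1 [([0.5303, -0.2172, 0.0317], 0.62), ([0.5948, 0.0998, 0.0534], 0.54)]
short_cell_centre [([0.6087, -0.2128, 0.0253], 0.74), ([0.5477, -0.2165, 0.0298], 0.31)]
cuvette_stand [([0.5746, -0.2105, 0.0045], 0.79)]
photometer [([0.5951, 0.0953, -0.0037], 0.81), ([0.4519, 0.2591, 0.0004], 0.53)]
petri_dish [([0.4471, 0.2584, 0.0018], 0.8)]
timer [([0.7325, -0.1523, 0.0031], 0.75)]
top (np.float64(445.70428801774403), 262.5256749435592, 196.47008420177707)
[[ 0.0222 -0.9933  0.1138  0.4423]
 [-0.9996 -0.0241 -0.0154  0.0338]
 [ 0.018  -0.1135 -0.9934  1.2636]
 [ 0.      0.      0.      1.    ]]
light_path [([0.5967, 0.0866, 0.0818], 0.77), ([0.579, -0.2155, -0.0044], 0.42)]
bottle_centre [([0.5961, 0.0957, 0.0527], 0.54), ([0.5782, -0.215, 0.0], 0.33)]
cuvette_centre [([0.5463, -0.2127, 0.032], 0.58), ([0.608, -0.2115, 0.0248], 0.31)]
cuvette_frosted_1 [([0.5454, -0.2074, 0.031], 0.62)]
cuvette_window_1 []
short_cell_centre [([0.6059, -0.2162, 0.0246], 0.65)]
cuvette_stand [([0.5785, -0.2144, -0.0008], 0.89)]
photometer [([0.5968, 0.0956, -0.0002], 0.85), ([0.5791, -0.2147, -0.0036], 0.5)]
petri_dish [([0.4504, 0.2626, -0.0022], 0.97)]
timer [([0.7382, -0.1538, 0.0], 0.94)]
1.1 [ 0.5838  3.0869 -0.    ] -0.0187
```

View pics/a.png

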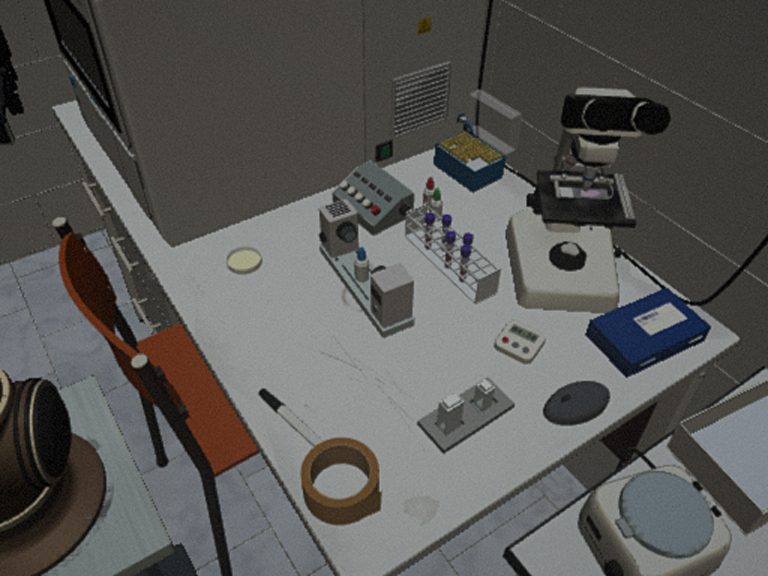

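View pics/b.png

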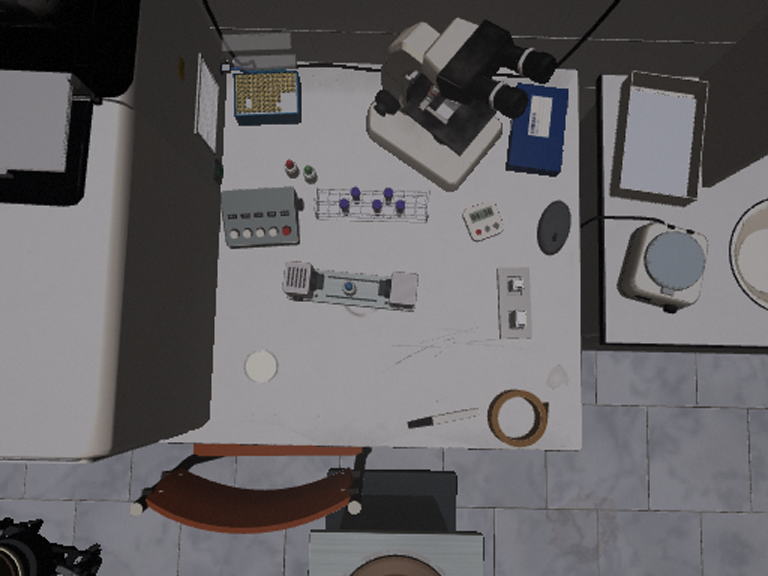

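The scene view shows the bench around (365,270) with the blue-capped bottle at (361,262). The stand is around (466,410), with the tall cuvette in the front slot at (450,412) and the short cell at (485,393). In the top view, the stand is at (515,302) and the bench at (350,286), slightly turned. I'll zoom in to get the angles.

```bash
cat >> h.py <<'E'
def box(c,yaw,dx,dy,z0,z1,off=(0,0)):
    R=np.array([[np.cos(yaw),-np.sin(yaw)],[np.sin(yaw),np.cos(yaw)]])
    return [np.append(np.array(c)+R@(np.array(off)+np.array([a*dx/2,b*dy/2])),z) for z in(z0,z1) for a,b in((-1,-1),(1,-1),(1,1),(-1,1))]
def overlay(im,n,P,crop,k,col):
    q=[((proj(n,p)-crop[:2]+.5)*k-.5) for p in P]
    for i in range(4):
        for a,b in((i,(i+1)%4),(i+4,4+(i+1)%4),(i,i+4)):
            cv2.line(im,tuple(np.int32(np.round(q[a]))),tuple(np.int32(np.round(q[b]))),col,1,cv2.LINE_AA)
def panel(n,crop,k,boxes):
    im=viewer.grab_frame(n)[:,:,::-1]; u0,v0,u1,v1=crop
    im=cv2.resize(np.ascontiguousarray(im[v0:v1,u0:u1]),None,fx=k,fy=k,interpolation=cv2.INTER_CUBIC); im=cv2.convertScaleAbs(im,alpha=1.3)
    o=im.copy()
    for P,c in boxes: overlay(o,n,P,crop,k,c)
    return im,o
def vcat(a,b): 
    w=max(a.shape[1],b.shape[1]); f=lambda i:cv2.copyMakeBorder(i,0,0,0,w-i.shape[1],cv2.BORDER_CONSTANT); return np.vstack([f(a),f(b)])
E
cat > ov.py <<'E'
from h import *
import sys
px,py,pa,sx,sy,sa=map(float,sys.argv[2:8])
pa,sa=np.radians(pa),np.radians(sa)
G,Rd,Y=(0,255,0),(0,0,255),(0,255,255)
ph=[(box((px,py),pa,.06,.24,0,.02),G),(box((px,py),pa,.056,.046,.02,.106,(0,.094)),Rd),(box((px,py),pa,.056,.046,.02,.106,(0,-.094)),Rd)]
st=[(box((sx,sy),sa,.06,.135,0,.01),G),(box((sx,sy),sa,.025,.035,.01,.01,(0,.0325)),Y),(box((sx,sy),sa,.025,.035,.01,.01,(0,-.0325)),Y)]
a=panel("top",(180,165,290,215),7,ph)
b=panel("top",(322,170,362,232),6,st)
c=panel("scene",(205,125,285,225),5,ph)
d=panel("scene",(270,240,350,305),5,st)
cv2.imwrite("pics/%s_1.png"%sys.argv[1],np.vstack(a)[:600,:800])
h=min(b[0].shape[0],600)
r=np.hstack([b[0],b[1]]);cv2.imwrite("pics/%s_2.png"%sys.argv[1],vcat(np.hstack([cv2.resize(r,None,fx=.7,fy=.7)]),np.hstack(d))[:600,:800])
E
python3 ov.py c .5968 .094 4 .578 -.214 90
python3 ov.py c .5965 .095 -5 .578 -.2145 90
```

```text
(no output)
```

View pics/c_1.png

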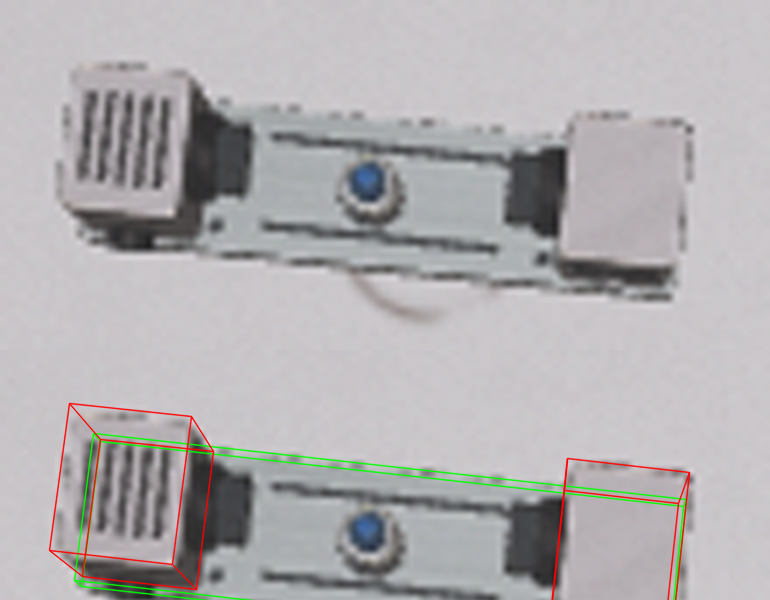

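View pics/c_2.png

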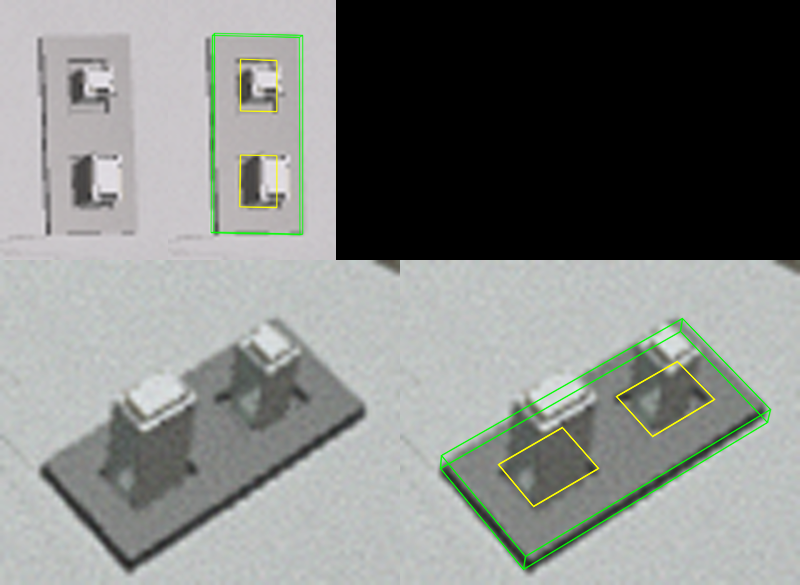

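The stand yaw is about 90°, so the cuvette's frosted faces point along world ±y, and the bench yaw is about −5°. Next I'll refine both poses with an edge fit and locate the bottle's cap in both cameras.

```bash
cat > fit.py <<'E'
from h import *
from scipy.optimize import minimize
np.set_printoptions(precision=4,suppress=True)
def edges(P,idx):return [(P[a],P[b]) for a,b in idx]
TOP=[(4,5),(5,6),(6,7),(7,4)]
def bench(x,y,a):
    E=edges(box((x,y),a,.06,.24,.02,.02),[(0,1),(2,3)])
    B=box((x,y),a,.06,.096,.02,.02); E+=edges(B,[(1,2),(3,0)])
    for s in(-1,1): E+=edges(box((x,y),a,.056,.046,.02,.106,(0,s*.094)),TOP)
    return E
def stand(x,y,a): return edges(box((x,y),a,.06,.135,0,.01),TOP)
def G(n):
    g=cv2.cvtColor(viewer.grab_frame(n),cv2.COLOR_RGB2GRAY).astype(np.float32); g=cv2.GaussianBlur(g,(0,0),1.0)
    return np.minimum(np.hypot(cv2.Sobel(g,5,1,0),cv2.Sobel(g,5,0,1)),150)
def score(p,m,n,g):
    t=np.linspace(.05,.95,25)[:,None]
    q=[]
    for a,b in m(*p):
        u,v=proj(n,a),proj(n,b); q.append(u+(v-u)*t)
    q=np.vstack(q).astype(np.float32)
    return -cv2.remap(g,q[None,:,0],q[None,:,1],cv2.INTER_CUBIC).mean()
g={n:G(n) for n in("top","scene")}
for nm,m,x0 in(("bench",bench,(.5965,.094,np.radians(-5))),("stand",stand,(.578,-.2145,np.radians(90)))):
    for ns in(["top"],["scene"],["top","scene"]):
        best=min((minimize(lambda p:sum(score((p[0],p[1],p[2]*.1),m,n,g[n]) for n in ns),[x0[0]+dx,x0[1]+dy,x0[2]*10],method="Nelder-Mead",
          options=dict(initial_simplex=[[x0[0]+dx,x0[1]+dy,x0[2]*10],[x0[0]+dx+.004,x0[1]+dy,x0[2]*10],[x0[0]+dx,x0[1]+dy+.004,x0[2]*10],[x0[0]+dx,x0[1]+dy,x0[2]*10+.4]],maxiter=80)) for dx in(-.003,.003) for dy in(-.003,.003)),key=lambda r:r.fun)
        print(nm,ns,best.x[:2],np.degrees(best.x[2]*.1),best.fun)
for n,c in(("top",(220,180,245,202)),("scene",(232,160,250,190))):
    im=viewer.grab_frame(n)[c[1]:c[3],c[0]:c[2]].astype(float); w=np.clip(im[:,:,2]-im[:,:,0]-30,0,None)
    yy,xx=np.mgrid[c[1]:c[3],c[0]:c[2]]; u,v=(xx*w).sum()/w.sum(),(yy*w).sum()/w.sum()
    print(n,u,v,ray(n,u,v,.080),ray(n,u,v,.086))
E
time python3 fit.py
```

```text
Traceback (most recent call last):
  File "fit.py", line 25, in <module>
    best=min((minimize(lambda p:sum(score((p[0],p[1],p[2]*.1),m,n,g[n]) for n in ns),[x0[0]+dx,x0[1]+dy,x0[2]*10],method="Nelder-Mead",
  File "fit.py", line 25, in <genexpr>
    best=min((minimize(lambda p:sum(score((p[0],p[1],p[2]*.1),m,n,g[n]) for n in ns),[x0[0]+dx,x0[1]+dy,x0[2]*10],method="Nelder-Mead",
              ~~~~~~~~^^^^^^^^^^^^^^^^^^^^^^^^^^^^^^^^^^^^^^^^^^^^^^^^^^^^^^^^^^^^^^^^^^^^^^^^^^^^^^^^^^^^^^^^^^^^^^^^^^^^^^^^^^^^^^^^^
  File "fit.py", line 25, in <lambda>
    best=min((minimize(lambda p:sum(score((p[0],p[1],p[2]*.1),m,n,g[n]) for n in ns),[x0[0]+dx,x0[1]+dy,x0[2]*10],method="Nelder-Mead",
                                ~~~^^^^^^^^^^^^^^^^^^^^^^^^^^^^^^^^^^^^^^^^^^^^^^^^^
  File "fit.py", line 25, in <genexpr>
    best=min((minimize(lambda p:sum(score((p[0],p[1],p[2]*.1),m,n,g[n]) for n in ns),[x0[0]+dx,x0[1]+dy,x0[2]*10],method="Nelder-Mead",
                                    ~~~~~^^^^^^^^^^^^^^^^^^^^^^^^^^^^^^
  File "fit.py", line 19, in score
    u,v=proj(n,a),proj(n,b); q.append(u+(v-u)*t)
                  ~~~~^^^^^
  File "h.py", line 7, in proj
    f,cx,cy,T=cam(n); q=(np.linalg.inv(T)@np.append(P,1))[:3]; return np.array([cx+f*q[0]/q[2],cy+f*q[1]/q[2]])
              ~~~^^^
  File "h.py", line 4, in cam
    p=viewer.camera_params(n); T=np.array(p["T"]); f=192/np.tan(np.radians(p["vertical_fov"])/2)
ValueError: time passes only in moves, steps and waits

real	0m10.285s
user	0m3.496s
sys	0m1.408s
```

```bash
sed -i 's/^def cam(n):/import functools\n@functools.lru_cache(None)\ndef cam(n):/' h.py; time python3 fit.py
```

```text
bench ['top'] [0.5901 0.0919] -1.0243527531628056 -91.80724334716797
bench ['scene'] [0.5949 0.0895] -4.217553981172895 -110.78134155273438
bench ['top', 'scene'] [0.5953 0.0903] -4.404737667687952 -192.6741943359375
stand ['top'] [ 0.576  -0.2102] 92.46754354168726 -61.681724548339844
stand ['scene'] [ 0.5787 -0.2187] 91.67079282541188 -112.46859741210938
stand ['top', 'scene'] [ 0.5738 -0.2184] 92.25044023325495 -158.07838439941406
top 231.7871287128713 189.8118811881188 [0.5939 0.098  0.08  ] [0.5931 0.0977 0.086 ]
scene 240.39198855507868 167.75107296137338 [0.5923 0.0955 0.08  ] [0.5889 0.0898 0.086 ]
real	0m8.461s
user	0m5.776s
sys	0m0.169s
```

Averaging the measurements gives the bottle at about (0.5945, 0.0965) and the bench at about (0.596, 0.092) with yaw −4.5°. I'll move the bottle now.

```bash
cat >> h.py <<'E'
from scipy.spatial.transform import Rotation as Ro
def rv(a): # tool down, jaws (tool y) along world angle a (rad)
    y=np.array([np.cos(a),np.sin(a),0]);z=np.array([0,0,-1.]);x=np.cross(y,z); return Ro.from_matrix(np.c_[x,y,z]).as_rotvec()
def st(s=""): print(s,"t",round(ctrl.current_clock(),2),"p",np.round(ctrl.current_ee_pos(),4),"q",np.round(ctrl.current_q(),2),"F",np.round(ctrl.current_force(),1),"gap",round(ctrl.current_finger_gap(),3))
E
python3 - <<'E'
from h import *
a=np.radians(-4.5); b=(.5945,.0965)
q=np.array(ctrl.current_q()); 
for c in(a,a+np.pi):
    print(solve_ik([.3,0,.3],rv(c)),solve_ik([b[0],b[1],.2],rv(c)))
ctrl.goto([.11,.26,.3],ctrl.current_eef_rot()); st()
E
```

```text
[ 4.44089210e-16 -2.85224415e-01 -2.61795038e-01  1.59422570e+00
 -4.44089210e-16  1.64933614e+00] [ 1.60917776e-01  2.74700135e-01  7.53046985e-02  1.37140089e+00
 -4.44089210e-16  1.81025392e+00]
[ 4.44089210e-16 -2.85224415e-01 -2.61795038e-01  1.59422570e+00
 -4.44089210e-16 -1.49225651e+00] [ 1.60917776e-01  2.74700135e-01  7.53046985e-02  1.37140089e+00
 -4.44089210e-16 -1.33133873e+00]
 t 2.79 p [0.1103 0.2608 0.2998] q [ 1.17 -0.32 -0.28  1.6  -0.    1.54] F [-0.3  0.6  0.2] gap 1.004
```

Run:
```python
from h import *
r=rv(np.radians(-4.5)); b=(.5945,.0965)
ctrl.goto([.32,.02,.3],r)
ctrl.goto([*b,.2],r); ctrl.set_gripper(.7)
ctrl.move_l([*b,.037],.12); st()
im=[panel("top",(200,165,280,215),6,[])[0],panel("scene",(200,115,290,205),5,[])[0]]
cv2.imwrite("pics/d.png",np.hstack([cv2.resize(i,(400,int(i.shape[0]*400/i.shape[1]))) [:250] if k==0 else cv2.resize(i,(250,250)) for k,i in enumerate(im)]))
```

```text
t 7.15 p [0.5951 0.0966 0.0378] q [ 0.16  0.33 -0.21  1.03  0.    1.81] F [-0.6  0.   0.3] gap 0.699
```

View pics/d.png

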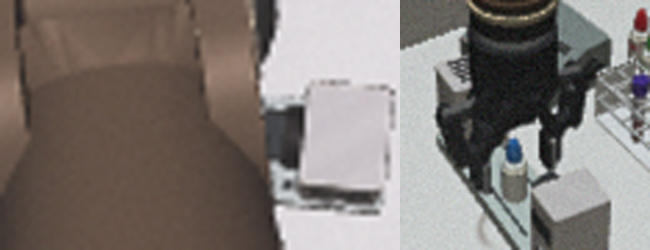

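The bottle at (513,175) is between the fingers at (480,175) and (550,155), so I'll grip it.

Run:
```python
from h import *
r=rv(np.radians(-4.5))
ctrl.set_gripper(0,30); st("grip")
p=np.array(ctrl.current_ee_pos())
ctrl.move_l([p[0],p[1],.2],.15); st("lift")
cv2.imwrite("pics/e.png",panel("scene",(200,95,290,205),5,[])[0])
```

```text
grip t 7.66 p [0.5947 0.0965 0.0373] q [ 0.16  0.33 -0.21  1.03  0.    1.81] F [-0.7  0.5  2.5] gap 0.268
lift t 8.89 p [0.5942 0.0965 0.1989] q [0.16 0.28 0.07 1.37 0.   1.81] F [ 0.2  0.8 -0.2] gap 0.269
```

View pics/e.png

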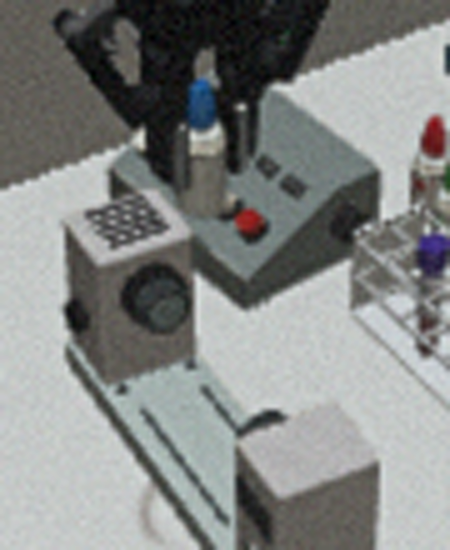

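The bottle is lifted upright between the fingers at (203,150). Next I'll place it, then move above the cuvette.

Run:
```python
from h import *
r=rv(np.radians(-4.5))
ctrl.goto([.42,-.02,.14],r)
ctrl.move_l([.42,-.02,.035],.15); ctrl.move_l([.42,-.02,.0178],.03); st("down")
ctrl.set_gripper(.6); st("open")
ctrl.move_l([.42,-.02,.16],.2)
r2=rv(np.radians(91)); c=(.5458,-.2155)
ctrl.goto([.48,-.15,.2],r2); 
ctrl.dwell(.05)
for n in("scene","top"):
    viewer.grab_frame(n)
    for t in("bottle_centre","cuvette_centre","cuvette_stand"): print(n,t,[(np.round(d["position"],4).tolist(),round(d["conf"],2)) for d in nets.mark_of(n,t)[:2]])
st()
cv2.imwrite("pics/f.png",np.hstack([cv2.resize(panel("scene",(180,170,330,310),1,[])[0],(400,373),interpolation=2),cv2.resize(panel("top",(240,160,370,281),1,[])[0],(400,373),interpolation=2)]))
```

```text
down t 11.39 p [ 0.42   -0.02    0.0177] q [-0.05  0.03 -0.63  0.91 -0.    1.6 ] F [ 0.8  0.8 -0.6] gap 0.268
open t 11.78 p [ 0.4201 -0.02    0.0179] q [-0.05  0.03 -0.63  0.91  0.    1.6 ] F [-0.1  0.4 -0.9] gap 0.6
scene bottle_centre [([0.4196, -0.0166, 0.0341], 0.62), ([0.6079, -0.2109, 0.0253], 0.44)]
scene cuvette_centre [([0.5454, -0.218, 0.0324], 0.62)]
scene cuvette_stand [([0.5763, -0.2058, -0.0001], 0.87)]
top bottle_centre [([0.4229, -0.0153, 0.0318], 0.53)]
top cuvette_centre []
top cuvette_stand [([0.5777, -0.2141, -0.0039], 0.97)]
 t 14.77 p [ 0.48 -0.15  0.2 ] q [-0.3   0.09 -0.15  1.33 -0.   -0.32] F [0.8 0.3 0.3] gap 0.597
```

View pics/f.png

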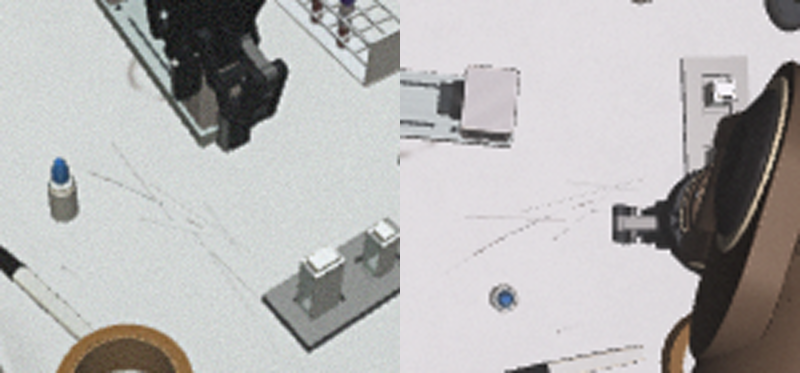

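The bottle stands upright on the desk, at (62,190) in the left view and (505,298) in the right. I'll use it to check the camera bias and compute the cuvette's stopper position.

Run:
```python
from h import *
for n,u,v,z in(("scene",202.3,230.3,.068),("top",274.4,256.6,.068),("scene",301,264.6,.066),("top",347.0,211.0,.066)): print(n,ray(n,u,v,z).round(4))
r2=rv(np.radians(91)); c=(.5458,-.2155)
ctrl.goto([*c,.13],r2); ctrl.set_gripper(.75); ctrl.move_l([*c,.09],.1); ctrl.dwell(.1);st()
cv2.imwrite("pics/g.png",panel("scene",(260,190,350,305),5,[])[0])
```

```text
scene [ 0.4199 -0.0214  0.068 ]
top [ 0.4191 -0.02    0.068 ]
scene [ 0.5463 -0.213   0.066 ]
top [ 0.5456 -0.2141  0.066 ]
 t 16.34 p [ 0.5463 -0.2157  0.0909] q [-0.38  0.28 -0.16  1.13  0.   -0.39] F [0.3 0.4 0. ] gap 0.747
```

View pics/g.png

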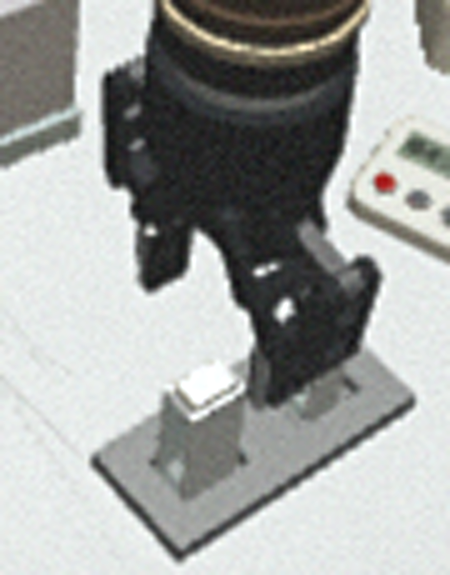

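The cuvette is at (200,435), between the finger positions (165,270) and (300,380) and still above the tips. The stopper estimate is (0.546, −0.2135). I'll descend and grip.

Run:
```python
from h import *
c=(.546,-.2135)
ctrl.move_l([*c,.08],.1); ctrl.move_l([*c,.023],.1); st("down")
ctrl.set_gripper(.3,40); st("near")
ctrl.set_gripper(0,40); st("grip")
p=ctrl.current_ee_pos()
ctrl.move_l([p[0],p[1],.05],.06); st("lift"); ctrl.move_l([p[0],p[1],.17],.15); ctrl.dwell(.1); st("up")
cv2.imwrite("pics/i.png",panel("scene",(260,170,350,305),4,[])[0])
```

```text
down t 17.36 p [ 0.5463 -0.2136  0.0234] q [-0.37  0.32 -0.26  0.99  0.   -0.39] F [0.1 0.4 0.6] gap 0.752
near t 17.81 p [ 0.5461 -0.2136  0.0233] q [-0.37  0.32 -0.27  0.99  0.   -0.39] F [ 0.5  1.  -0.2] gap 0.299
grip t 18.02 p [ 0.5461 -0.2136  0.0232] q [-0.37  0.32 -0.27  0.99 -0.   -0.39] F [-0.2 -0.6  1. ] gap 0.223
lift t 18.62 p [ 0.5463 -0.2136  0.0503] q [-0.37  0.3  -0.23  1.04  0.   -0.39] F [-0.8 -0.5 -0.6] gap 0.225
up t 19.68 p [ 0.5454 -0.2133  0.1686] q [-0.37  0.25 -0.03  1.3   0.   -0.39] F [-0.   0.3 -0.2] gap 0.229
```

View pics/i.png

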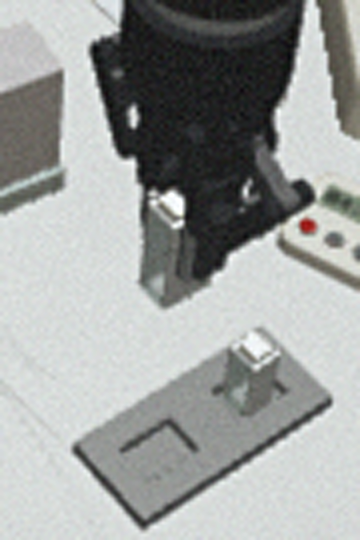

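The cuvette is held upright above its empty slot at (165,260), and the short cell still stands in its own slot. Next I'll get the bench axis from the housing-top corners in both views, which calibrated well on the bottle.

Run:
```python
from h import *
def c(n,P,k,o,z=.106): return np.array([ray(n,*((np.array(p)+.5)/k-.5+o),z)[:2] for p in P])
for n,k,o,L,R in(("top",7,(180,165),[(72,68),(192,75),(178,215),(62,207)],[(572,115),(690,122),(680,268),(560,260)]),
 ("scene",5,(200,95),[(64,222),(146,191),(193,231),(100,267)],[(237,438),(325,402),(380,460),(283,497)])):
    l,r=c(n,L,k,o),c(n,R,k,o); lc,rc=l.mean(0),r.mean(0); d=lc-rc
    print(n,lc.round(4),rc.round(4),"mid",((lc+rc)/2).round(4),"sep",np.hypot(*d).round(4),"yaw",np.degrees(np.arctan2(-d[0],d[1])).round(2))
```

```text
top [0.6018 0.1863] [ 0.5875 -0.0007] mid [0.5946 0.0928] sep 0.1876 yaw -4.36
scene [0.6001 0.182 ] [ 0.5865 -0.0034] mid [0.5933 0.0893] sep 0.1859 yaw -4.19
```

Run:
```python
from h import *
r=rv(np.radians(-4.3)); b=(.5945,.091)
p=ctrl.current_ee_pos(); ctrl.move_l([.53,-.15,.22],.2)
ctrl.goto([*b,.22],r); ctrl.move_l([*b,.12],.15); ctrl.move_l([*b,.0692],.05); ctrl.dwell(.3); st()
print(np.degrees(np.array(Ro.from_rotvec(ctrl.current_eef_rot()).as_matrix()[:,1:])*1).round(2)/57.3)
cv2.imwrite("pics/j.png",panel("scene",(200,115,290,215),6,[])[0])
cv2.imwrite("pics/k.png",panel("top",(170,150,300,230),6,[])[0])
```

```text
t 24.38 p [0.5946 0.091  0.0694] q [ 0.15  0.31 -0.16  1.09 -0.    1.8 ] F [-0.2  0.4 -0.6] gap 0.23
[[ 9.97033159e-01  3.49040140e-04]
 [-7.50436300e-02  0.00000000e+00]
 [ 3.49040140e-04 -1.00000000e+00]]
```

View pics/j.png

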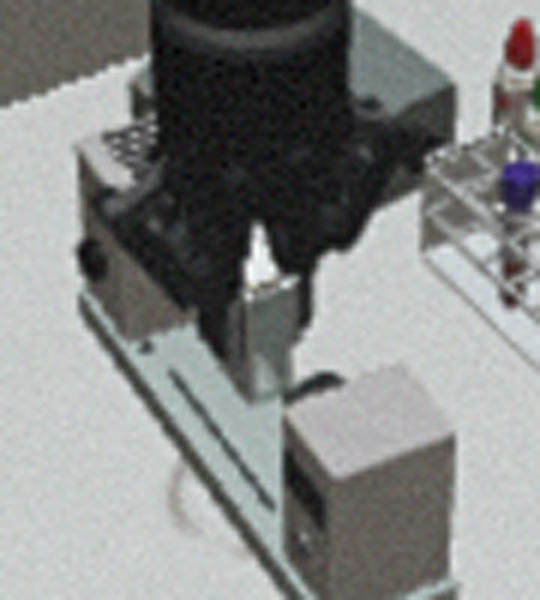

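The cuvette stands upright in the gap at (270,340), clear of the lens tubes and the base. I'll compare its visible corners with the predicted pose as a last check.

Run:
```python
from h import *
np.set_printoptions(suppress=True,precision=1)
a=np.radians(-4.3); P=box((.5946,.091),a,.02,.03,.048,.108)
print("pred",[((proj("scene",p)-[200,115]+.5)*6-.5).round(1) for p in P])
B=[(box((.5946,.091),a,.02,.03,.048,.108),(0,255,0)),(box((.594,.091),a,.056,.046,.02,.106,(0,-.094)),(0,0,255)),(box((.594,.091),a,.06,.24,0,.02),(255,255,0))]
cv2.imwrite("pics/l.png",panel("scene",(215,145,285,220),8,B)[1])
for t in("light_path","cuvette_centre","photometer"): print(t,[(np.round(d["position"],4).tolist(),round(d["conf"],2)) for d in nets.mark_of("scene",t)[:2]])
st()
```

```text
pred [array([252. , 409.2]), array([294.2, 393.3]), array([260.5, 350.7]), array([218.7, 366.1]), array([249.9, 301.3]), array([293.7, 285.5]), array([258.8, 243.1]), array([215.4, 258.4])]
light_path [([0.602, 0.0967, 0.0831], 0.87), ([0.6093, -0.209, 0.0246], 0.28)]
cuvette_centre [([0.5965, 0.0896, 0.0783], 0.65)]
photometer [([0.5963, 0.097, -0.0012], 0.63)]
 t 24.68 p [0.6 0.1 0.1] q [ 0.1  0.3 -0.2  1.1 -0.   1.8] F [0.1 0.1 0.5] gap 0.227
```

View pics/l.png

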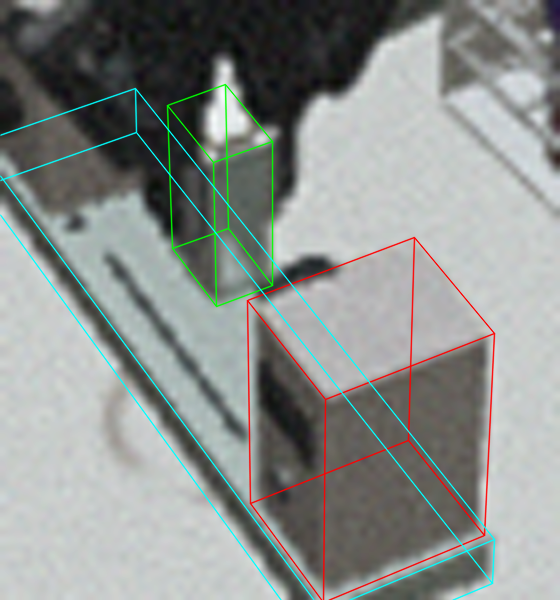

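The cuvette matches its prediction within about 1 mm, but the bench overlay looks 1–3 mm off across the beam. I'll measure the housing and base edges with intensity profiles from the first, unobstructed pictures.

```bash
cat > prof.py <<'E'
from h import *
from scipy.ndimage import gaussian_filter1d as gf
def prof(n,im,c,a,ys,z,xs):
    R=np.array([[np.cos(a),-np.sin(a)],[np.sin(a),np.cos(a)]])
    q=np.array([[proj(n,np.append(np.array(c)+R@[x,y],z)) for x in xs] for y in ys],np.float32)
    return cv2.remap(im,q[...,0],q[...,1],cv2.INTER_LINEAR).mean(0)
c=(.5946,.091);a=np.radians(-4.3)
for n,f in(("scene","a"),("top","b")):
    im=cv2.resize(cv2.imread(f"pics/{f}.png",0),(512,384),interpolation=cv2.INTER_AREA).astype(np.float32)
    for nm,y0,y1,z,h in(("Lhous",.078,.11,.106,.028),("Rhous",-.11,-.078,.106,.028),("base",-.045,.045,.02,.030)):
        o=[]
        for s in(-1,1):
            xs=s*h+np.arange(-.009,.0091,.0005); p=gf(prof(n,im,c,a,np.linspace(y0,y1,30),z,xs),2); g=np.diff(p); x=(xs[1:]+xs[:-1])/2
            k=sorted([i for i in range(1,len(g)-1) if abs(g[i])>=abs(g[i-1]) and abs(g[i])>=abs(g[i+1])],key=lambda i:-abs(g[i]))[:3]
            o.append([(round((x[i]-s*h)*1e3,1),round(float(g[i]),1)) for i in k])
        print(n,nm,"-x err",o[0],"+x err",o[1])
E
python3 prof.py
```

```text
scene Lhous -x err [(np.float64(1.3), 6.0), (np.float64(-6.2), -3.6), (np.float64(7.8), -0.6)] +x err [(np.float64(-1.2), -4.1), (np.float64(-7.7), 3.4), (np.float64(8.3), -0.4)]
scene Rhous -x err [(np.float64(0.3), 7.0), (np.float64(-5.2), -0.3), (np.float64(6.8), -0.3)] +x err [(np.float64(-1.2), 1.5), (np.float64(6.8), -0.2), (np.float64(-8.2), 0.0)]
scene base -x err [(np.float64(-6.2), -8.8), (np.float64(0.3), 7.9), (np.float64(7.8), -1.6)] +x err [(np.float64(-2.7), 0.8), (np.float64(7.8), -0.2)]
top Lhous -x err [(np.float64(1.3), 9.2), (np.float64(-6.2), -2.2), (np.float64(7.8), -0.4)] +x err [(np.float64(1.8), 3.0), (np.float64(-7.7), 1.2), (np.float64(-1.7), -0.8)]
top Rhous -x err [(np.float64(0.8), 9.6), (np.float64(-6.2), -5.8), (np.float64(7.3), -0.2)] +x err [(np.float64(1.3), 3.4), (np.float64(-2.2), -1.2), (np.float64(7.8), -0.1)]
top base -x err [(np.float64(-2.2), -5.5), (np.float64(1.8), 4.0), (np.float64(7.8), -1.8)] +x err [(np.float64(-7.8), 3.0), (np.float64(1.8), 2.4), (np.float64(8.3), -0.0)]
```

The profiles put the bench axis about 0.7 mm further in +x, with the yaw confirmed. I'll make that small correction and hand in.

Run:
```python
from h import *
ctrl.move_l([.5953,.091,.0692],.02); ctrl.dwell(.5); st()
print(np.abs(ctrl.current_joint_vel()).max())
for t in("bottle_centre","short_cell_centre","petri_dish","timer"):
    viewer.grab_frame("scene"); print(t,[(np.round(d["position"],4).tolist(),round(d["conf"],2)) for d in nets.mark_of("scene",t)[:1]])
cv2.imwrite("pics/m.png",panel("scene",(120,90,380,310),3,[])[0][:600])
```

```text
t 25.43 p [0.5953 0.091  0.0692] q [ 0.15  0.31 -0.16  1.1   0.    1.8 ] F [0.9 0.4 0.2] gap 0.225
0.001323739356331096
bottle_centre [([0.4165, -0.0158, 0.0344], 0.66)]
short_cell_centre [([0.6089, -0.2106, 0.0269], 0.7)]
petri_dish [([0.4473, 0.2571, 0.0031], 0.9)]
timer [([0.7321, -0.1495, 0.0025], 0.91)]
```

View pics/m.png

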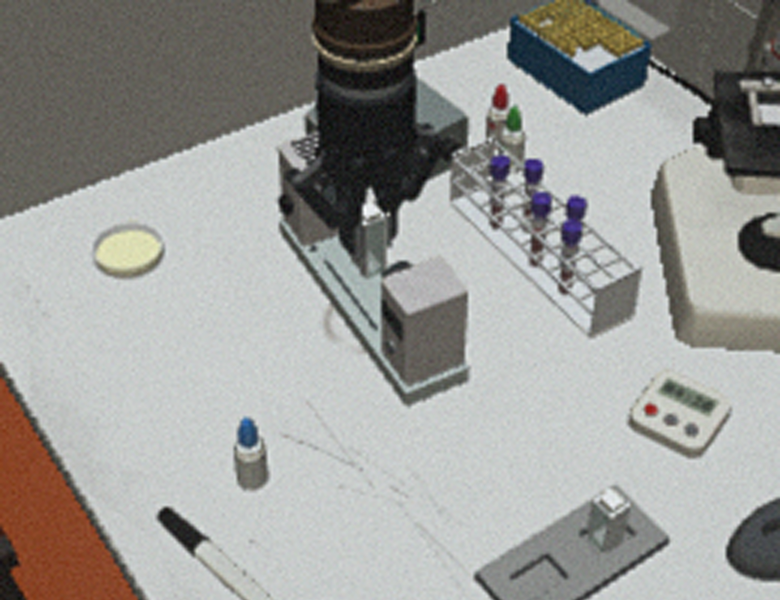

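The bottle stands at (250,455), the cuvette is held in the gap at (372,240), the short cell is in its slot at (608,515), and the petri dish and timer have not moved.

```bash
python3 -c "
from bench import ticket; print(ticket.hand_in())"
```

```text
the job is handed in; nothing more can be done
None
```

The job is handed in with the cuvette held motionless and upright in the beam gap; the robot clock read about 25 s of the allowed 58 s.

**Bottle:** I lifted it out of the gap and stood it upright on bare desk at about (0.42, -0.02). The last picture shows it still standing there.

**Cuvette:** I gripped it on its frosted faces with 40 N, turned it to match the bench, and brought it down into the gap. At hand-in the TCP was at (0.5953, 0.091, 0.0692), which puts the cuvette's centre at about beam height (78 mm). The grip was steady and outside forces were under 1 N.

**Left in place:** The short cell, petri dish and timer were where they started, to within the networks' error.

**Where the checks disagreed:**
- **Beam position:** The two cameras put the bench axis about 1–1.5 mm apart across the beam. I settled between them with a 0.7 mm correction.
- **Network readings:** One reading of the beam point was 7 mm off in x and 6 mm in y, and another put the bench 6 mm off along y. I relied on the edge measurements instead.
- **Bench yaw:** One automatic fit using the top camera alone gave -1°. I rejected it because the other measurements agreed on about -4.3°.
- **Cuvette in the gap:** Before that final correction, its outline in the scene camera matched the expected position to within about 1 mm. The arm blocked the top camera, so I had no second view of it there.

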